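Prove the tuning unit's breaker, then hold its air slide at the mark

TASK

Get the reed tuning unit ready to sound a reed: prove its safety breaker by pressing the test button so that the toggle drops, lift the toggle back up until it latches, then draw the spring-loaded air knob out until the ring mark on its rod stands at the face of the brass collar, and keep it there. The knob springs back shut if let go, so finish while still holding it at the mark. Do not disturb the funnel stand, the vial, the cork-faced block or the button lifter standing around the unit.

Things in the scene. Friction and masses are not known exactly. Their poses are not given: they have to be found in the camera images.
- unit: Reed tuning unit, fixed. Left (+y) a wooden chest 200 x 200 mm, 120 high, air knob on its front; right a grey console 140 mm wide, 98 high at the back, breaker in its sloped panel; blower behind. Origin: underside, mid depth, 75 mm right of the chest's middle; x to the back (away from the robot at yaw 0), y left, z up. Outward normal of the panel: (-0.208, 0, 0.978), up-slope (0.978, 0, 0.208).
- test_top (a point): Middle of the top of the breaker's test button, a grey square key 12 x 12 mm, 7 mm proud of the breaker's white face, 36 mm right (-y) of the toggle. The white face (72 mm wide, 45 mm up the slope) stands 6 mm proud of the grey panel, which slopes up to the back at 12 degrees and reaches 62 mm up and down the slope from the face's middle.
- test_button (a joint): Travel of the test button along the panel's normal: 0 out, 0.0045 m fully in; it springs back. 2 N to start, 5.6 N fully in; the breaker trips at about 0.0015 to 0.002. The button also dips by itself for a moment while the toggle is being latched.
- toggle_tip (a point): Middle of the outer end of the breaker's black toggle, a paddle 18 mm wide (along y) and 7 mm thick. It pivots about an axis along the unit's y, 4 mm below the white face, and its end stands 24 mm from the pivot. On: leans 0.4 rad up-slope of the panel's normal; dropped: leans 0.4 rad down-slope, its end then 18 mm above the white face.
- toggle (a joint): Toggle angle: 0 hard up, about 0.08 when latched up (on), 0.8 when dropped (off). A spring drives it down; only the test button releases the latch. To latch it, push it up-slope to within 0.05 of 0 and leave it: that takes 3 to 6 N at its end (more if pushed nearer to the pivot); short of that it falls again.
- knob (a point): Middle of the head of the air knob, a dark wooden mushroom 32 mm in diameter, 16 mm thick along its rod, 75 mm above the bench, 54 mm in front of the chest's front when shut; behind the head it narrows over 14 mm to a 14 mm neck, then a steel rod 10 mm thick along the unit's x.
- air_slide (a joint): How far the knob is drawn out, straight out of the chest's front (the unit's -x): 0 shut, 0.040 m when the middle of the ring mark is level with the collar's face, 0.058 end stop. A spring pulls it back: 4 N at the start, 9 N at the mark, plus about 0.5 N friction.
- collar_face (a point): Centre of the outer face of the brass collar (26 mm in diameter) through which the rod runs, 10 mm in front of the chest's front face.
- ring_mark (a point): Middle of the ring mark, a dark band 3 mm long turned round the rod; it is inside the chest, 40 mm behind the collar's face, while the slide is shut.
- stand: Bystander: ring stand with a brass funnel, base 90 x 110 mm, rod 198 mm high, loose, to the left of the unit. Origin: centre of the underside.
- vial: Bystander: small glass vial, 29 mm in diameter, 60 mm high, loose on the stand's base under the funnel. Origin: centre of the underside.
- cork_block: Bystander: wooden block with a cork face, 70 x 45 x 34 mm, loose on the bench beside the unit. Origin: centre of the underside.
- lifter: Bystander: chrome button lifter, 156 mm long rod with a small fork, 10 mm thick, lying loose on the bench beside the unit. Origin: below the tool, 7 mm from its middle on the fork side.

How it is judged:
By the outcome, as a careful person would: the job done as asked, in the order asked, and still so for the second after the job is handed in, while the arm keeps its last pose, push and grip.
It also fails if it takes over 50 s, if anything falls off the work surface, if the arm or the gripper's body presses on something with over 40 N, if the wrist force passes 120 N, or if a joint passes its speed limit or range.

ROBOT

A 6-joint arm with a two-finger parallel gripper is mounted at the origin on the work surface. World frame = base frame: x ahead of the robot, y to its left, z up, the work surface at z = 0. Lengths are in m, angles in degrees, forces in N, time in s.
With the tool pointing down it reaches from about 0.275 to 1 m from the base axis. Payload 8.4 kg.
Tool frame: the origin (TCP) lies on the centre line of the jaws, within the pads' length; the fingertips stand 11 mm ahead of it and the grasp point (between the pads) lies 8 mm behind it; z points along the fingers, y is the line along which they close (so a half turn about z gives the same grasp; the last joint's range is limited). The gripper opens to 85 mm and grips with 20 to 120 N. Pads are 22 mm wide; open, the fingers measure 114 mm over their backs; the gripper's body (76 mm by 85 mm) begins 54 mm behind the grasp point. The pads swing forward as they close: fully open they stand 13 mm farther back than shut.
Start: joints at [-77.2, 20.225, 93.587, -0, 66.188, -0.138], TCP at [0.14, -0.609, 0.242] pointing down, gripper open.
Joint ranges: [-150.9, 150.9], [-52.94, 120.26], [3.33, 152.33], [-74.26, 254.26], [0, 154.13], [-172.89, 172.89]. Speed limits (degrees/s): [127.2, 127.2, 159.86, 180, 180, 180].

INTERFACE

Orientations are given as [roll, pitch, yaw] about the fixed x, y, z axes, in that order (R = Rz(yaw) Ry(pitch) Rx(roll)).
In Python, from plant import telemetry, get_image, workorder, boxes_of, trace gives the robot as it stands.
- The arm moves only by the tool jog_arm, never from a script. Its argument "targets" is a list of rows, each a list of 7 numbers: the shift along the tool's x, y, z in m, then the turn, a rotation vector about the tool's x, y, z in degrees, then the finger opening in m, from 0 to 0.0854. A call has 1 to 8 rows; each row is the pose to reach, as a shift and turn from the pose commanded when the call began, along the tool's axes at that moment; what a row does not reach only later rows make up. A row lasts 1/8 s, in which the tool goes at most 62.5 mm and 10.7 degrees, less where a joint would pass 70% of its speed; a pose out of reach is approached as far as the arm can. A call with a gripper value outside its range is refused whole. The fingers move at their own pace and stop on an object; "squeeze" is the grip in N (left out, the last holds). Time passes only in rows, so rows that repeat a pose let the fingers close. It gives the time, the measured TCP pose, the force, the opening and the grip force at its end, in the units of the state.
- telemetry.get_obs(): the state, without advancing time (a new reading comes with each control period).
- get_image(name): name is "scene" or "top" or "wrist"; returns a dict with "frame" (400x640x3 uint8, red, green, blue), "vertical_fov" (degrees; the focal length in pixels is half the picture's height over the tangent of half this angle, whatever the lens; pixels are square), "cx", "cy" (the principal point, pixels), "world_from_camera" (4x4, takes a point from camera to world coordinates). Camera axes: x right, y down, z forward; pixel columns grow to the right and rows downward; lengths in m; the calibration is good to about 2 mm. The wrist camera is an equidistant fisheye: a pixel r from the principal point sees the ray r / f radians off the axis. A picture is of the moment at which its call begins. There is no depth.
- workorder.hand_in(): hands the job in; it is judged then, once.
Trained networks look in the newest picture that a camera, given by its name, has taken for a name from the list of things; names that differ only in an ending like _2 or _b are one class to them, and where a whole thing is asked for, a point or a joint stands for the part that bears it (a point fixed in the world has none). Each returns a list of dicts, best first, with "p" (0 to 1); they miss things now and then, are a little off and sometimes report something else, mostly with a low value. They report only what shows in the picture. A call takes as long as a camera call.
- boxes_of(thing, camera): "extent" ([left, top, right, bottom] in pixels, round what is visible of it).
- trace(thing, camera): "pixels" (400x640 bool, what is visible of it) and "extent" ([left, top, right, bottom] in pixels, round what is visible of it).
The state is a dict: "t": time; "q": joint angles; "joint_vel": joint speeds; "effort": joint torques, N m; "eef_pos": TCP position; "orientation": TCP orientation; "contact_force": force on the tool from outside, world axes, zero at the start; "torque": the same for the moment, N m; "gripper_width": opening from 0.0 (shut) to 1.0 (fully open); "grasp_force": force on a finger pad.
Only numpy, scipy, OpenCV 4.12 (cv2) and the standard library are available. Lean on these libraries where they do the work, as an engineer would, in place of code of your own. Each camera call takes 0.05 s, during which the arm holds its last target. There are 200 camera calls.

## Working session

There is one attempt and no reset: what is moved stays moved. The work goes in short steps, Python scripts to look and compute and a tool call to move; the robot and the scene stay as the last step left them, time stands still between calls to the robot, and variables do not carry over. Pictures are saved under pics/ and viewed, at most 10 in all, crops included, and the job is handed in when it is done.

Besides the shell and the picture viewer there is one more tool, called after ">>>" as name([rows], argument=value, ...), one row to a line, values as JSON. jog_arm: Moves the arm, as the interface text tells. Its arguments: {"type":"object","properties":{"targets":{"type":"array"},"squeeze":{"type":"number"}},"required":["targets"]}

```bash
ls && mkdir -p pics
python3 - <<'E'
from plant import telemetry, get_image, boxes_of, trace
import cv2, numpy as np
print(telemetry.get_obs())
for c in ("scene","top"):
    im=get_image(c); cv2.imwrite(f"pics/{c}0.png",im["frame"][:,:,::-1])
    print(c,im["vertical_fov"],im["cx"],im["cy"],np.round(im["world_from_camera"],4).tolist())
    for n in ["unit","test_top","toggle_tip","toggle","test_button","knob","air_slide","collar_face","stand","vial","cork_block","lifter"]:
        print(n,[(np.round(b["extent"],1).tolist(),round(b["p"],2)) for b in boxes_of(n,c)[:2]])
E
```

```text
pics
{'t': 0.0, 'q': array([-7.71995880e+01,  2.02618631e+01,  9.36296715e+01, -1.01224221e-03,
        6.61888420e+01, -1.38131895e-01]), 'joint_vel': array([-0.01684214, -0.0541696 , -0.05786844,  0.01214748,  0.18314732,
       -0.02304914]), 'effort': array([ 9.32535731e-04, -6.05252624e+01, -3.42071199e+01,  3.48791605e-05,
        9.49213689e-03, -2.19747608e-05]), 'eef_pos': array([ 0.13982479, -0.60867454,  0.24156403]), 'orientation': array([-1.79919621e+02,  7.31728347e-04,  1.29389537e+01]), 'contact_force': array([ 0.13980098, -0.10158287, -0.82184939]), 'torque': array([0.04294472, 0.00505904, 0.04453208]), 'grasp_force': 0.0, 'gripper_width': 1.0016589827674391}
scene 47.638821311547844 322.63211277091006 198.83847857382216 [[0.7635, 0.5523, -0.3348, 0.954], [0.6457, -0.6419, 0.4136, -0.4078], [0.0136, -0.5319, -0.8467, 1.0061], [0.0, 0.0, 0.0, 1.0]]
unit [([180.3, 249.0, 218.7, 284.5], 0.69), ([219.1, 183.5, 413.3, 365.0], 0.65)]
test_top []
toggle_tip [([261.2, 270.8, 267.5, 278.6], 0.5)]
toggle []
test_button [([259.7, 272.2, 270.6, 281.5], 0.43)]
knob [([270.0, 199.
[... 328 characters left out ...]
.1, 214.0], 0.48)]
top 51.3022902998845 315.8923390473871 193.4095961661797 [[0.0039, -0.9897, 0.1428, 0.4403], [-0.9998, -0.001, 0.0207, 0.0176], [-0.0203, -0.1428, -0.9895, 1.2151], [0.0, 0.0, 0.0, 1.0]]
unit [([307.3, 94.5, 436.1, 233.5], 0.84), ([398.7, 179.3, 404.8, 183.5], 0.71)]
test_top [([398.6, 179.2, 404.2, 186.9], 0.51)]
toggle_tip [([399.2, 181.1, 402.9, 184.6], 0.5)]
toggle [([398.4, 179.0, 403.7, 185.1], 0.63)]
test_button [([411.8, 232.3, 435.6, 259.0], 0.7)]
knob [([340.1, 211.3, 351.7, 229.5], 0.66)]
air_slide []
collar_face []
stand [([259.1, 201.2, 298.7, 239.1], 0.59)]
vial []
cork_block [([413.5, 233.3, 434.0, 259.1], 0.68)]
lifter [([453.7, 183.4, 460.7, 235.0], 0.65)]
```

Run:
```python
import cv2, numpy as np
a=cv2.imread("pics/scene0.png")[110:380,160:430]; b=cv2.imread("pics/top0.png")[85:265,240:480]
a=cv2.resize(a,(440,440),interpolation=cv2.INTER_CUBIC); b=cv2.resize(b,None,fx=1.5,fy=1.5,interpolation=cv2.INTER_CUBIC)
o=np.zeros((440,800,3),np.uint8); o[:,:440]=a; o[:270,440:800]=b
cv2.imwrite("pics/both0.png",o)
```

```text
(no output)
```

View pics/both0.png

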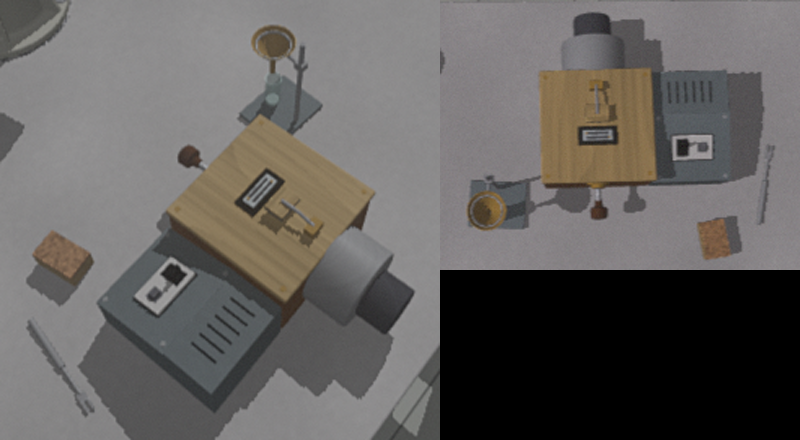

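The top view shows the unit at almost zero yaw. The knob head is at about (346,222), the toggle at (401,183), the test button at (415,183) and the funnel stand at (278,220). The cork block and lifter are to the right. I'll fit the unit pose from the corners of the chest top.

```bash
cat > h.py <<'E'
import numpy as np, cv2
from scipy.spatial.transform import Rotation as R
def focal(im): return im["frame"].shape[0]/2/np.tan(np.radians(im["vertical_fov"]/2))
def proj(im,P,fish=False):
    P=np.atleast_2d(P); W=np.linalg.inv(im["world_from_camera"]); c=P@W[:3,:3].T+W[:3,3]
    f=focal(im)
    if fish:
        r=np.hypot(c[:,0],c[:,1]); th=np.arctan2(r,c[:,2]); uv=c[:,:2]/np.maximum(r,1e-9)[:,None]*(f*th)[:,None]
    else: uv=c[:,:2]/c[:,2:]*f
    return uv+[im["cx"],im["cy"]]
def w(pose,P):
    x,y,a=pose; c,s=np.cos(a),np.sin(a); P=np.atleast_2d(P)
    return P@np.array([[c,-s,0],[s,c,0],[0,0,1]]).T+[x,y,0]
CH=np.array([[.1,.175,.12],[.1,-.025,.12],[-.1,-.025,.12],[-.1,.175,.12]])
def tool(o): return R.from_euler("xyz",o["orientation"],degrees=True).as_matrix(), np.array(o["eef_pos"])
E
python3 - <<'E'
from h import *
from plant import get_image
from scipy.optimize import least_squares
T=get_image("top"); S=get_image("scene")
def wood(im):
    h=cv2.cvtColor(im["frame"],cv2.COLOR_RGB2HSV)
    m=((h[...,0]>8)&(h[...,0]<28)&(h[...,1]>70)&(h[...,2]>110)).astype(np.uint8)
    m=cv2.morphologyEx(m,cv2.MORPH_CLOSE,np.ones((25,25)))
    c=max(cv2.findContours(m,0,1)[0],key=cv2.contourArea)
    return cv2.approxPolyDP(c,8,True)[:,0], cv2.contourArea(c)
print(wood(T),wood(S))
tp=np.array([[306.7,131.7],[383.3,130.3],[384.7,207.7],[307.3,207.7]]); sp=np.array([[320.8,181.8],[390,227.8],[338,289.8],[263,237.6]])
f=lambda p:np.r_[(proj(T,w(p,CH))-tp).ravel(),(proj(S,w(p,CH))-sp).ravel()]
r=least_squares(f,[.5,-.1,0.]); print(r.x,np.degrees(r.x[2]),np.round(r.fun,1))
kn=w(r.x,[-.154,.075,.075]); print(kn,proj(T,kn),proj(S,kn))
E
```

```text
(array([[379, 131],
       [306, 133],
       [307, 206],
       [383, 204]], dtype=int32), 5514.0) (array([[319, 180],
       [263, 239],
       [335, 293],
       [389, 228]], dtype=int32), 7238.0)
[ 0.72775683 -0.07709706  0.92592979] 53.05186885651516 [-16.   43.3 -47.8 -12.9  10.7 -47.2  43.6  12.3  39.    4.8  -5.3  35.3
 -45.9  -7.4  12.8 -35.5]
[[ 0.57525019 -0.15508889  0.075     ]] [[387.38464538 204.14239846]] [[261.06552277 253.86005351]]
```

Run:
```python
from h import *
from plant import get_image
from scipy.optimize import least_squares
T=get_image("top"); S=get_image("scene")
tp=np.array([[306.7,131.7],[383.3,130.3],[384.7,207.7],[307.3,207.7]]); sp=np.array([[390,227.8],[338,289.8],[263,237.6],[320.8,181.8]])
f=lambda p:np.r_[(proj(T,w(p,CH))-tp).ravel(),(proj(S,w(p,CH))-sp).ravel()]
r=least_squares(f,[.5,-.1,0.]); print(r.x,np.degrees(r.x[2]),np.round(r.fun,1))
kn=w(r.x,[-.154,.075,.075]); print(kn,proj(T,kn),proj(S,kn))
def ray(im,u,z):
    M=im["world_from_camera"]; d=M[:3,:3]@[(u[0]-im["cx"])/focal(im),(u[1]-im["cy"])/focal(im),1]
    return M[:3,3]+d*(z-M[2,3])/d[2]
for n,u,z in [("tog",(401,183),.1),("btn",(415,183),.09),("face",(408,183),.085),("cork",(424,246),.034),("lift",(457,209),.01),("stand",(278,220),.0),("funnel",(271,226),.17)]: print(n,np.round(ray(T,u,z),4), np.round(w((0,0,-r.x[2]),ray(T,u,z)-np.r_[r.x[:2],0]),4))
```

```text
[ 0.6686381  -0.11025011  0.02237592] 1.2820456770077024 [-0.3  1.1 -3.1  0.7 -1.4 -3.3  0.2 -1.7 -0.1 -1.1 -3.5  3.4 -0.4  0.2
 -0.5 -2.2]
[[ 0.5129986  -0.03871449  0.075     ]] [[345.09803944 226.7231652 ]] [[276.45825665 204.98113115]]
tog [ 0.6299 -0.1892  0.1   ] [[-0.0405 -0.078   0.1   ]]
btn [ 0.6316 -0.2291  0.09  ] [[-0.0397 -0.1179  0.09  ]]
face [ 0.6325 -0.2111  0.085 ] [[-0.0384 -0.1     0.085 ]]
cork [ 0.4623 -0.2611  0.034 ] [[-0.2097 -0.1462  0.034 ]]
lift [ 0.5691 -0.3651  0.01  ] [[-0.1052 -0.2525  0.01  ]]
stand [0.5369 0.1536 0.    ] [[-0.1258  0.2667  0.    ]]
funnel [0.5083 0.152  0.17  ] [[-0.1545  0.2657  0.17  ]]
```

>>> jog_arm([
  [0.12, -0.08, -0.08, 0, 0, 3, 0],
  [0.2, -0.13, -0.08, 0, 0, 6, 0],
  [0.3, -0.19, -0.08, 0, 0, 9, 0],
  [0.4, -0.26, -0.08, 0, 0, 13, 0],
  [0.5, -0.32, -0.08, 0, 0, 13, 0],
  [0.5, -0.32, -0.08, 0, 0, 13, 0],
  [0.5, -0.32, -0.08, 0, 0, 13, 0],
  [0.5, -0.32, -0.08, 0, 0, 13, 0],
])

```text
t: 2.5
eef_pos: [0.4832, -0.2583, 0.3169]
orientation: [180.0, -0.0, -0.1]
contact_force: [0.2, -1.3, 0.4]
gripper_width: -0.001
grasp_force: 0.0
```

>>> jog_arm([
  [0, 0, 0, 0, 0, 0, 0],
  [0, 0, 0, 0, 0, 0, 0],
])

```text
t: 2.75
eef_pos: [0.4818, -0.2598, 0.3164]
orientation: [180.0, 0.0, 0.0]
contact_force: [-0.4, -0.4, -0.2]
gripper_width: 0.002
grasp_force: 0.0
```

Run:
```python
from h import *
from plant import get_image,boxes_of,telemetry
o=telemetry.get_obs(); print(o["eef_pos"],o["orientation"],o["t"],o["q"],o["gripper_width"])
im=get_image("wrist"); cv2.imwrite("pics/w1.png",cv2.resize(im["frame"][:,:,::-1],(800,500)))
np.save("w1.npy",im,allow_pickle=True)
print(im["vertical_fov"],im["cx"],im["cy"],np.round(im["world_from_camera"],4).tolist())
for n in ["unit","test_top","toggle_tip","toggle","test_button","knob","air_slide","collar_face","cork_block"]:
    print(n,[(np.round(b["extent"],1).tolist(),round(b["p"],2)) for b in boxes_of(n,"wrist")[:2]])
p=(.6686,-.11025,.0224)
print(np.round(proj(im,w(p,CH),True)),proj(im,w(p,[-.154,.075,.075]),True))
```

```text
[ 0.48182967 -0.25979805  0.31635562] [1.79987835e+02 2.83868532e-02 5.92202642e-03] 2.75 [-2.84754507e+01  9.57098263e+00  9.81445013e+01 -2.54330537e-02
  7.23036678e+01  6.15263593e+01] 0.002042887311101228
65.70646984690485 318.87076315124375 201.16628660881457 [[-0.0001, -0.9452, -0.3265, 0.5671], [-1.0, 0.0003, -0.0005, -0.2605], [0.0006, 0.3265, -0.9452, 0.4476], [0.0, 0.0, 0.0, 1.0]]
unit [([69.5, 0.7, 335.5, 157.1], 0.56)]
test_top [([286.2, 36.4, 294.6, 45.8], 0.43)]
toggle_tip [([246.4, 36.0, 264.5, 52.6], 0.77)]
toggle [([246.3, 36.7, 267.3, 50.3], 0.67)]
test_button [([282.4, 36.3, 292.1, 43.9], 0.62)]
knob [([143.7, 116.5, 166.3, 158.2], 0.77)]
air_slide [([71.1, 0.0, 336.4, 159.2], 0.6)]
collar_face [([72.9, 1.1, 337.3, 160.8], 0.92)]
cork_block [([300.0, 140.8, 337.3, 195.7], 0.9), ([146.7, 114.9, 165.9, 159.4], 0.62)]
[[ 74. -18.]
 [206. -62.]
 [205. 101.]
 [ 74. 122.]] [[152.97159005 148.52036633]]
```

View pics/w1.png

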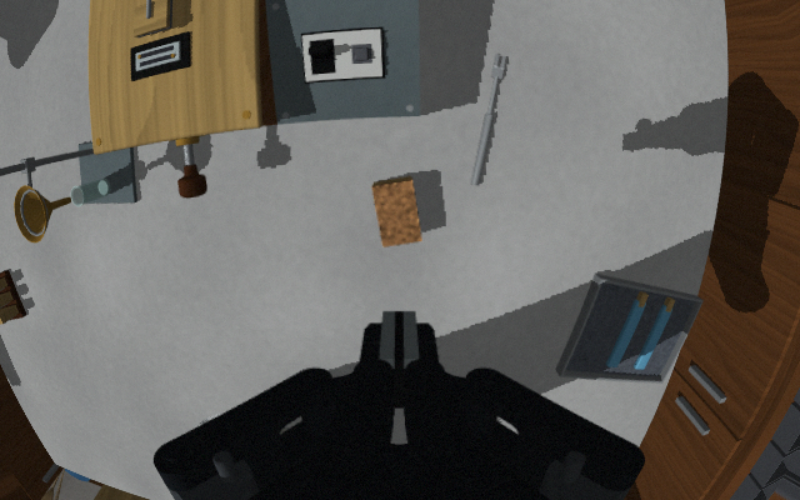

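The wrist view shows the white face at roughly x 302–383, y 28–82 (display pixels), with the black toggle on its left and the grey button on its right. The knob is at about (192,182). I'll move nearer for a better fit.

>>> jog_arm([
  [0.04, -0.05, 0, 0, 0, 0, 0],
  [0.08, -0.1, 0, 0, 0, 0, 0],
  [0.08, -0.1, 0, 0, 0, 0, 0],
  [0.08, -0.1, 0, 0, 0, 0, 0],
  [0.08, -0.1, 0, 0, 0, 0, 0],
])

```text
t: 3.88
eef_pos: [0.5614, -0.1609, 0.3164]
orientation: [180.0, 0.0, -0.1]
contact_force: [0.1, -0.3, -0.1]
gripper_width: 0.001
grasp_force: 0.0
```

Run:
```python
from h import *
from plant import get_image,boxes_of,telemetry
o=telemetry.get_obs(); print(o["eef_pos"],o["orientation"])
im=get_image("wrist"); cv2.imwrite("pics/w2.png",cv2.resize(im["frame"][:250,80:440,::-1],(792,550),interpolation=cv2.INTER_CUBIC))
np.save("w2.npy",im,allow_pickle=True)
for n in ["test_top","toggle_tip","toggle","test_button","knob","air_slide","collar_face"]:
    print(n,[(np.round(b["extent"],1).tolist(),round(b["p"],2)) for b in boxes_of(n,"wrist")[:2]])
p=(.6686,-.11025,.0224)
print(np.round(proj(im,w(p,CH),True)),proj(im,w(p,[-.154,.075,.075]),True))
```

```text
[ 0.56138055 -0.16092131  0.31643709] [ 1.79987510e+02  2.37816410e-02 -1.20169577e-01]
test_top []
toggle_tip [([337.7, 105.8, 355.4, 118.9], 0.63), ([369.7, 108.6, 381.8, 115.0], 0.6)]
toggle [([337.4, 106.3, 355.1, 116.8], 0.64)]
test_button [([370.0, 104.1, 380.1, 115.7], 0.69), ([122.8, 1.2, 418.5, 212.5], 0.6)]
knob [([213.4, 178.0, 239.5, 216.5], 0.58)]
air_slide [([216.8, 174.0, 240.5, 214.6], 0.7)]
collar_face [([125.2, 2.0, 422.5, 215.9], 0.86), ([372.2, 106.8, 384.0, 120.1], 0.44)]
[[125.  17.]
 [291. -12.]
 [297. 170.]
 [137. 178.]] [[225.62974565 204.97554216]]
```

View pics/w2.png

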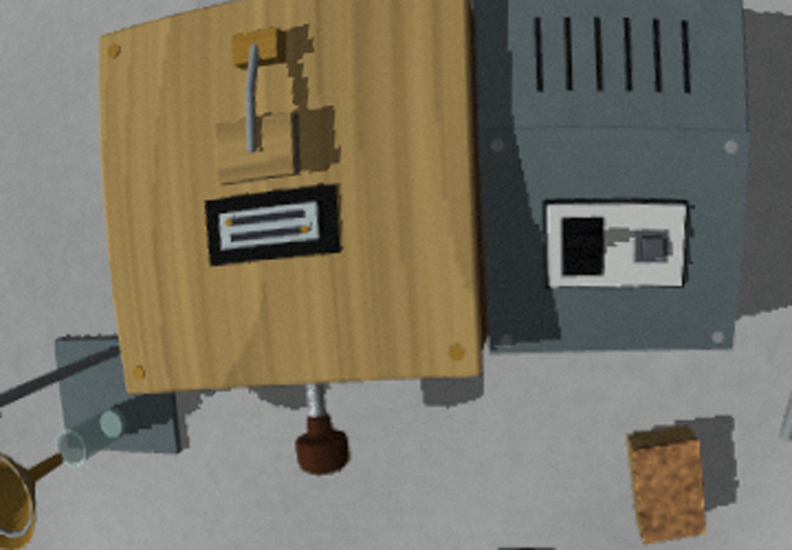

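The close view shows the white face corners at (545,201), (688,202), (683,287) and (550,288). The toggle is up at (583,246), the button at (651,246), the chest's front corners at (126,392) and (483,376), and the knob head at about (323,446). I'll fit the unit pose and the breaker face together.

```bash
cat > fit.py <<'E'
from h import *
from scipy.optimize import least_squares
a=np.load("w1.npy",allow_pickle=True).item(); b=np.load("w2.npy",allow_pickle=True).item()
D=lambda P:np.array([80,0])+np.array(P)/2.2
N=np.array([-.208,0,.978]); U=np.array([.978,0,.208]); Y=np.array([0,1,0])
def face(c): return np.array([c+.0225*U+.036*Y,c+.0225*U-.036*Y,c-.0225*U-.036*Y,c-.0225*U+.036*Y])
chb=D([[100,37],[483,376],[126,392]]); fb=D([[545,201],[688,202],[683,287],[550,288]])
fa=np.array([(302,30),(382,28),(384,80),(305,83)])/1.25; cha=np.array([[262,121],[94,153]])/1.25
def res(v):
    p=v[:3]; c=v[3:6]
    return np.r_[(proj(b,w(p,CH[[0,2,3]]),True)-chb).ravel(),(proj(b,w(p,face(c)),True)-fb).ravel(),
     (proj(a,w(p,CH[[2,3]]),True)-cha).ravel(),(proj(a,w(p,face(c)),True)-fa).ravel()]
r=least_squares(res,[.6686,-.11,.022,-.04,-.1,.085],loss="soft_l1")
v=r.x; p=v[:3]; c=v[3:6]
if __name__=="__main__":
    print(np.round(v,4),np.degrees(v[2]),np.round(res(v),1))
    # points
    tog=lambda ph,cc:cc-.004*N+.024*(np.cos(ph)*N+np.sin(ph)*U)
    for s in (0.018,):
        T=c+s*Y; B=c-.018*Y+.007*N
        for n,P in [("toggle up",tog(.4,T)),("btn",B)]: print(n,np.round(w(p,P),4),D([0,0])*0+ (proj(b,w(p,P),True)-[80,0])*2.2)
    for n,P in [("knob",[-.154,.075,.075]),("collar",[-.11,.075,.075])]: print(n,np.round(w(p,P),4),(proj(b,w(p,P),True)-[80,0])*2.2)
E
python3 fit.py
```

```text
[ 0.6697 -0.1123  0.0311 -0.0409 -0.0965  0.0921] 1.7821963932396292 [ 0.8  0.5 -0.4 -1.9  1.8 -0.2  1.4  1.5 -0.1  1.   0.3 -0.5 -0.  -0.2
 -1.8  2.6  0.4 -0.4 -0.3  3.5 -0.6 -0.1 -0.6 -3.3  0.4 -1.3]
toggle up [[ 0.6366 -0.1919  0.1117]] [[587.00256919 236.77355219]]
btn [[ 0.6309 -0.2281  0.0989]] [[654.84140711 248.77549205]]
knob [[ 0.5134 -0.0421  0.075 ]] [[325.65032487 450.17964607]]
collar [[ 0.5574 -0.0407  0.075 ]] [[316.78455356 378.73341477]]
```

>>> jog_arm([
  [0.061, 0.065, 0.05, 0, 6, -1, 0],
  [0.061, 0.065, 0.1, 0, 12, -1.7, 0],
  [0.061, 0.065, 0.15, 0, 12, -1.7, 0],
  [0.061, 0.065, 0.178, 0, 12, -1.7, 0],
  [0.061, 0.065, 0.178, 0, 12, -1.7, 0],
  [0.061, 0.065, 0.178, 0, 12, -1.7, 0],
  [0.061, 0.065, 0.178, 0, 12, -1.7, 0],
])

```text
t: 5.15
eef_pos: [0.6242, -0.2254, 0.1407]
orientation: [179.7, -12.2, 1.7]
contact_force: [0.0, -0.1, -0.2]
gripper_width: 0.002
grasp_force: 0.0
```

Run:
```python
from h import *
from fit import p,c,N,Y
from plant import get_image,boxes_of,telemetry
o=telemetry.get_obs(); print(o["eef_pos"],o["orientation"],o["contact_force"])
im=get_image("wrist"); np.save("w3.npy",im,allow_pickle=True)
cv2.imwrite("pics/w3.png",cv2.resize(im["frame"][120:380,180:460,::-1],(800,743),interpolation=cv2.INTER_CUBIC)[:600])
Rm,t=tool(o)
for k in (0,.01,.02,.03): print(k,np.round(proj(im,t+Rm@[0,0,.011+k],True)))
print(np.round(proj(im,w(p,c-.018*Y+.007*N),True)),boxes_of("test_button","wrist")[:2],boxes_of("toggle","wrist")[:2])
```

```text
[ 0.62422378 -0.22544419  0.14069116] [179.74054448 -12.17266552   1.69093381] [ 0.04187144 -0.0959629  -0.19914394]
0 [[317. 265.]]
0.01 [[317. 256.]]
0.02 [[318. 248.]]
0.03 [[318. 241.]]
[[322. 243.]] [{'extent': [309.7, 229.7, 329.5, 247.5], 'p': 0.77}] [{'extent': [247.4, 228.8, 282.9, 246.2], 'p': 0.65}, {'extent': [0.2, 265.4, 3.9, 313.1], 'p': 0.39}]
```

View pics/w3.png

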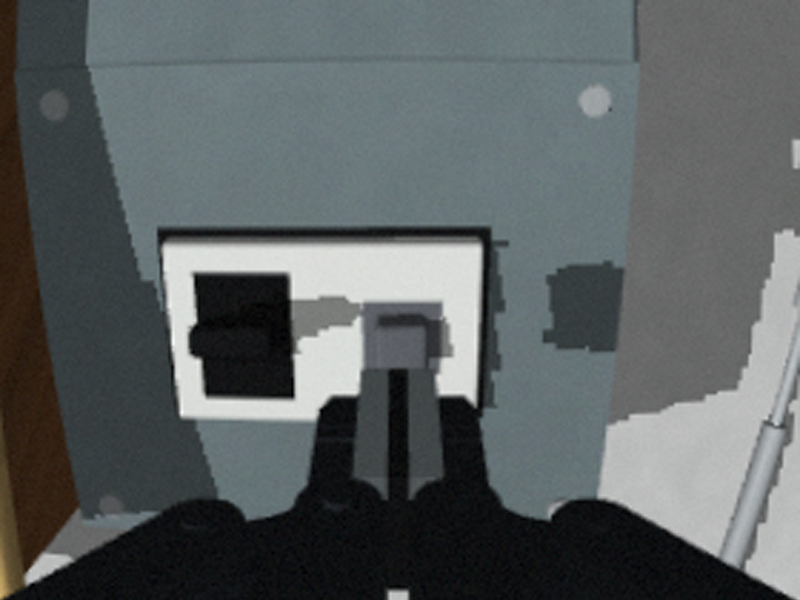

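The fingertip lines up with the grey button (display (402,337), tool axis at about pixel 317–318 against the button's 320). The toggle is still up at about (240,335). Now I'll press along the tool z axis.

>>> jog_arm([
  [0, 0, 0.02, 0, 0, 0, 0],
  [0, 0, 0.026, 0, 0, 0, 0],
  [0, 0, 0.026, 0, 0, 0, 0],
  [0, 0, 0.028, 0, 0, 0, 0],
  [0, 0, 0.03, 0, 0, 0, 0],
  [0, 0, 0.03, 0, 0, 0, 0],
])

```text
t: 6.05
eef_pos: [0.6293, -0.2251, 0.1092]
orientation: [179.8, -12.0, 1.7]
contact_force: [-0.2, 0.5, -0.1]
gripper_width: 0.0
grasp_force: 0.0
```

>>> jog_arm([
  [0, 0, 0.001, 0, 0, 0, 0],
  [0, 0, 0.0015, 0, 0, 0, 0],
  [0, 0, 0.0015, 0, 0, 0, 0],
])

```text
t: 6.42
eef_pos: [0.6296, -0.2251, 0.1079]
orientation: [179.8, -12.0, 1.7]
contact_force: [-1.8, 1.5, 2.9]
gripper_width: -0.0
grasp_force: 1.7
```

>>> jog_arm([
  [0, 0, 0.001, 0, 0, 0, 0],
  [0, 0, 0.0015, 0, 0, 0, 0],
  [0, 0, 0.0015, 0, 0, 0, 0],
])

```text
t: 6.8
eef_pos: [0.63, -0.2251, 0.1062]
orientation: [179.8, -12.0, 1.7]
contact_force: [-1.1, 0.6, 3.1]
gripper_width: -0.002
grasp_force: 2.0
```

>>> jog_arm([
  [0, 0, 0.001, 0, 0, 0, 0],
  [0, 0, 0.0015, 0, 0, 0, 0],
  [0, 0, 0.0015, 0, 0, 0, 0],
])

```text
t: 7.18
eef_pos: [0.6303, -0.225, 0.1048]
orientation: [179.8, -12.0, 1.7]
contact_force: [-1.8, 1.3, 4.6]
gripper_width: -0.0
grasp_force: 2.6
```

Run:
```python
from h import *
from plant import get_image,boxes_of,telemetry
im=get_image("wrist")
cv2.imwrite("pics/w4.png",cv2.resize(im["frame"][160:360,200:440,::-1],(600,500),interpolation=cv2.INTER_CUBIC))
print(boxes_of("toggle","wrist")[:2],telemetry.get_obs()["contact_force"])
```

```text
[{'extent': [235.3, 255.4, 273.4, 298.2], 'p': 0.61}] [-1.38271461 -0.52526743  4.79340488]
```

View pics/w4.png

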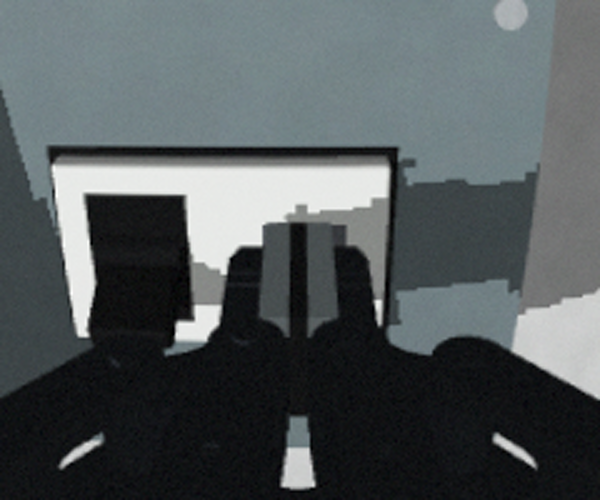

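>>> jog_arm([
  [0, 0, -0.02, 0, 0, 0, 0],
  [0, 0, -0.035, 0, 0, 0, 0],
  [-0.031, -0.036, -0.035, 0, 0, 0, 0],
  [-0.031, -0.036, -0.035, 0, 0, 0, 0],
  [-0.031, -0.036, -0.035, 0, 0, 0, 0],
  [-0.031, -0.036, -0.035, 0, 0, 0, 0],
])

```text
t: 8.02
eef_pos: [0.5925, -0.1906, 0.1331]
orientation: [179.8, -12.1, 1.7]
contact_force: [-0.2, -0.6, -0.7]
gripper_width: -0.005
grasp_force: 0.0
```

Run:
```python
from h import *
from fit import p,c,N,Y,U
from plant import get_image,boxes_of,telemetry
o=telemetry.get_obs(); Rm,t=tool(o); print(t,o["orientation"])
im=get_image("wrist")
cv2.imwrite("pics/w5.png",cv2.resize(im["frame"][140:340,200:440,::-1],(600,500),interpolation=cv2.INTER_CUBIC))
print(boxes_of("toggle","wrist")[:2],boxes_of("test_button","wrist")[:2])
B=np.array([.6316,-.2251,.0977]); n=-Rm[:,2]; u=Rm[:,0]; l=-Rm[:,1]
Tp=B-.007*n+.036*l-.004*n
for ph in (-.4,.4):
  for s in (-.009,.009): print(ph,s,np.round((proj(im,Tp+.024*(np.cos(ph)*n+np.sin(ph)*u)+s*l,True)-[200,140])*2.5))
print("btn",(proj(im,B,True)-[200,140])*2.5)
```

```text
[ 0.59245563 -0.19063733  0.13307487] [179.78321277 -12.0740407    1.65536346]
[{'extent': [308.6, 181.7, 337.2, 216.9], 'p': 0.78}] [{'extent': [368.5, 180.3, 389.4, 203.7], 'p': 0.72}, {'extent': [121.4, 294.5, 157.2, 343.4], 'p': 0.24}]
-0.4 -0.009 [[331. 188.]]
-0.4 0.009 [[251. 188.]]
0.4 -0.009 [[332. 108.]]
0.4 0.009 [[250. 108.]]
btn [[442.48272304 134.00855773]]
```

View pics/w5.png

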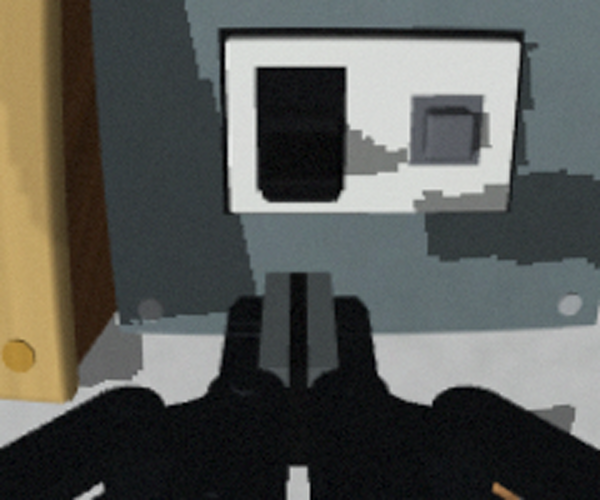

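The toggle has dropped: its end now shows at display y≈195, matching the −0.4 rad prediction. The button has sprung back out. Next I'll lower below the paddle's end on the down-slope side and push up-slope.

>>> jog_arm([
  [0, 0, 0.015, 0, 0, 0, 0],
  [0, 0, 0.028, 0, 0, 0, 0],
  [0, 0, 0.0285, 0, 0, 0, 0],
  [0, 0, 0.0285, 0, 0, 0, 0],
  [0.006, 0, 0.0285, 0, 0, 0, 0],
  [0.01, 0, 0.0285, 0, 0, 0, 0],
  [0.014, 0, 0.0285, 0, 0, 0, 0],
  [0.014, 0, 0.0285, 0, 0, 0, 0],
])

```text
t: 9.18
eef_pos: [0.6113, -0.1894, 0.1076]
orientation: [179.8, -12.0, 1.7]
contact_force: [-2.2, 0.2, 1.5]
gripper_width: 0.004
grasp_force: 1.0
```

>>> jog_arm([
  [0.002, 0, 0, 0, 0, 0, 0],
  [0.004, 0, 0, 0, 0, 0, 0],
  [0.004, 0, 0, 0, 0, 0, 0],
])

```text
t: 9.55
eef_pos: [0.6144, -0.1893, 0.1082]
orientation: [179.8, -11.9, 1.7]
contact_force: [-5.6, 0.5, 1.8]
gripper_width: 0.002
grasp_force: 2.7
```

>>> jog_arm([
  [0.002, 0, 0, 0, 0, 0, 0],
  [0.003, 0, 0, 0, 0, 0, 0],
  [0.003, 0, 0, 0, 0, 0, 0],
])

```text
t: 9.93
eef_pos: [0.618, -0.1893, 0.1087]
orientation: [179.8, -12.0, 1.7]
contact_force: [-3.0, -0.4, -1.4]
gripper_width: 0.004
grasp_force: 1.2
```

>>> jog_arm([
  [0.001, 0, 0, 0, 0, 0, 0],
  [0.002, 0, 0, 0, 0, 0, 0],
  [0.002, 0, 0, 0, 0, 0, 0],
])

```text
t: 10.3
eef_pos: [0.6185, -0.1892, 0.1087]
orientation: [179.9, -11.8, 1.7]
contact_force: [-8.5, -0.7, 0.3]
gripper_width: -0.0
grasp_force: 4.0
```

>>> jog_arm([
  [0.001, 0, 0, 0, 0, 0, 0],
  [0.002, 0, 0, 0, 0, 0, 0],
  [0.002, 0, 0, 0, 0, 0, 0],
])

```text
t: 10.68
eef_pos: [0.6188, -0.1891, 0.1086]
orientation: [179.9, -11.6, 1.7]
contact_force: [-14.3, -3.0, 4.2]
gripper_width: -0.001
grasp_force: 7.7
```

>>> jog_arm([
  [0.001, 0, 0, 0, 0, 0, 0],
  [0.002, 0, 0, 0, 0, 0, 0],
  [0.002, 0, 0, 0, 0, 0, 0],
])

```text
t: 11.05
eef_pos: [0.6191, -0.189, 0.1085]
orientation: [179.9, -11.5, 1.7]
contact_force: [-20.9, -5.1, 8.7]
gripper_width: -0.002
grasp_force: 11.5
```

That is the hard stop. I'll back off and look.

>>> jog_arm([
  [-0.006, 0, 0, 0, 0, 0, 0],
  [-0.012, 0, 0, 0, 0, 0, 0],
  [-0.025, 0, 0, 0, 0, 0, 0],
  [-0.028, 0, -0.025, 0, 0, 0, 0],
  [-0.028, 0, -0.04, 0, 0, 0, 0],
  [-0.028, 0, -0.04, 0, 0, 0, 0],
  [-0.028, 0, -0.04, 0, 0, 0, 0],
])

```text
t: 11.92
eef_pos: [0.5883, -0.19, 0.1432]
orientation: [179.8, -12.0, 1.7]
contact_force: [-0.9, 0.1, -1.0]
gripper_width: -0.001
grasp_force: 0.0
```

Run:
```python
from h import *
from plant import get_image,boxes_of,telemetry
o=telemetry.get_obs(); Rm,t=tool(o); print(t,o["orientation"])
im=get_image("wrist")
cv2.imwrite("pics/w6.png",cv2.resize(im["frame"][140:340,200:440,::-1],(600,500),interpolation=cv2.INTER_CUBIC))
print(boxes_of("toggle","wrist")[:2])
B=np.array([.6316,-.2251,.0977]); n=-Rm[:,2]; u=Rm[:,0]; l=-Rm[:,1]
Tp=B-.007*n+.036*l-.004*n
for ph in (-.4,.4):
  for s in (-.009,.009): print(ph,s,np.round((proj(im,Tp+.024*(np.cos(ph)*n+np.sin(ph)*u)+s*l,True)-[200,140])*2.5))
```

```text
[ 0.58826394 -0.18999179  0.14318604] [179.81750294 -12.00679345   1.66805628]
[{'extent': [307.6, 173.7, 340.7, 191.6], 'p': 0.83}, {'extent': [128.1, 278.0, 159.2, 331.4], 'p': 0.74}]
-0.4 -0.009 [[332. 164.]]
-0.4 0.009 [[257. 164.]]
0.4 -0.009 [[333.  87.]]
0.4 0.009 [[256.  87.]]
```

View pics/w6.png

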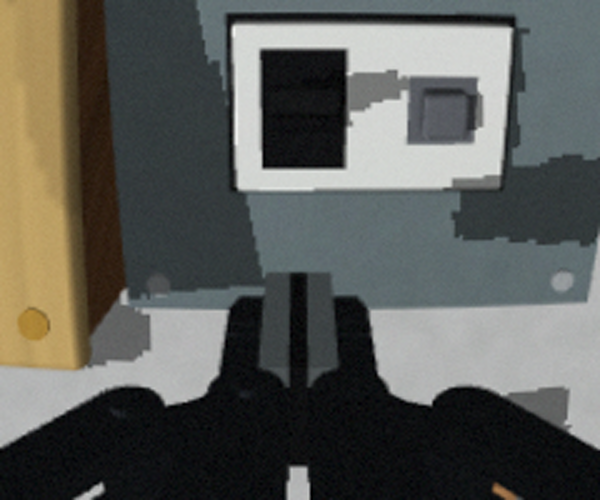

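The toggle is latched up: its end shows at display y≈90, where 87 was predicted for on. The button is out. Now I'll go to the knob.

>>> jog_arm([
  [-0.03, 0, -0.05, 0, -4, 0, 0],
  [-0.053, 0, -0.091, 0, -12, 0, 0.04],
  [-0.053, -0.05, -0.091, 0, -12, 0, 0.085],
  [-0.053, -0.1, -0.091, 0, -12, 0, 0.085],
  [-0.053, -0.15, -0.091, 0, -12, 0, 0.085],
  [-0.053, -0.15, -0.091, 0, -12, 0, 0.085],
  [-0.053, -0.15, -0.091, 0, -12, 0, 0.085],
  [-0.053, -0.15, -0.091, 0, -12, 0, 0.085],
])

```text
t: 13.02
eef_pos: [0.5133, -0.0428, 0.2208]
orientation: [179.8, 0.0, 1.6]
contact_force: [0.2, -0.1, 0.3]
gripper_width: 0.999
grasp_force: 0.0
```

Run:
```python
from h import *
from fit import p
from plant import get_image,boxes_of,trace,telemetry
o=telemetry.get_obs(); Rm,t=tool(o); print(t,o["orientation"],o["gripper_width"])
im=get_image("wrist"); np.save("w7.npy",im,allow_pickle=True)
cv2.imwrite("pics/w7.png",cv2.resize(im["frame"][120:360,160:480,::-1],(800,600),interpolation=cv2.INTER_CUBIC))
S=lambda P:np.round((proj(im,P,True)-[160,120])*2.5)
for n in("knob","collar_face","air_slide"): print(n,[(((np.array(b["extent"])-[160,120,160,120])*2.5).round(),b["p"]) for b in boxes_of(n,"wrist")[:2]])
for q in ([-.162,.075,.091],[-.146,.075,.091],[-.154,.091,.075],[-.154,.059,.075],[-.11,.075,.088],[-.1,.075,.12]): print(q,S(w(p,q)))
for k in (-.008,.011,.05,.1): print("axis",k,S(t+Rm@[0,0,k]))
```

```text
[ 0.51329844 -0.04284188  0.22075082] [1.79811055e+02 1.58256784e-02 1.56690987e+00] 0.998989821380887
knob [(array([338.,  70., 427., 225.]), 0.72)]
collar_face [(array([  63., -300.,  998.,  218.]), 0.6), (array([337.,  63., 433., 223.]), 0.5)]
air_slide [(array([348.,  60., 429., 212.]), 0.72)]
[-0.162, 0.075, 0.091] [[392. 211.]]
[-0.146, 0.075, 0.091] [[392. 168.]]
[-0.154, 0.091, 0.075] [[349. 176.]]
[-0.154, 0.059, 0.075] [[435. 176.]]
[-0.11, 0.075, 0.088] [[391.  65.]]
[-0.1, 0.075, 0.12] [[390.  48.]]
axis -0.008 [[393. 414.]]
axis 0.011 [[394. 363.]]
axis 0.05 [[394. 286.]]
axis 0.1 [[395. 219.]]
```

View pics/w7.png

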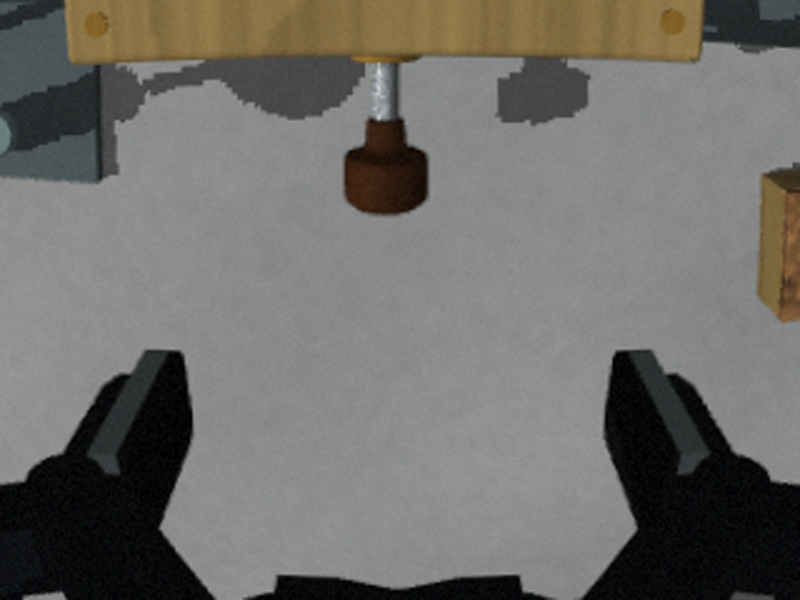

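The knob head is centred at display x≈386, about 2 mm left of the tool axis at 394. Its front rim is at y≈212, as predicted. I'll descend and grip.

>>> jog_arm([
  [0, -0.0025, 0.05, 0, 0, 0, 0.085],
  [0, -0.0025, 0.1, 0, 0, 0, 0.085],
  [0, -0.0025, 0.14, 0, 0, 0, 0.085],
  [0, -0.0025, 0.154, 0, 0, 0, 0.085],
  [0, -0.0025, 0.154, 0, 0, 0, 0.085],
  [0, -0.0025, 0.154, 0, 0, 0, 0.085],
])

```text
t: 13.98
eef_pos: [0.5143, -0.0401, 0.0684]
orientation: [179.8, -0.1, 1.6]
contact_force: [-0.2, 1.2, 0.3]
gripper_width: 0.997
grasp_force: 0.0
```

>>> jog_arm([
  [0, 0, 0, 0, 0, 0, 0.045],
  [0, 0, 0, 0, 0, 0, 0.04],
  [0, 0, 0, 0, 0, 0, 0.04],
  [0, 0, 0, 0, 0, 0, 0.03],
  [0, 0, 0, 0, 0, 0, 0.02],
  [0, 0, 0, 0, 0, 0, 0.02],
  [0, 0, 0, 0, 0, 0, 0.02],
], squeeze=50)

```text
t: 14.85
eef_pos: [0.5133, -0.0388, 0.0676]
orientation: [179.9, -0.0, 1.6]
contact_force: [-2.7, 7.3, 8.3]
gripper_width: 0.347
grasp_force: 48.6
```

>>> jog_arm([
  [0, -0.001, -0.001, 0, 0, 0, 0.02],
  [0, -0.0018, -0.002, 0, 0, 0, 0.02],
  [0, -0.0018, -0.002, 0, 0, 0, 0.02],
])

```text
t: 15.22
eef_pos: [0.5126, -0.0386, 0.0679]
orientation: [179.8, 0.1, 1.6]
contact_force: [4.2, -4.6, -16.0]
gripper_width: 0.347
grasp_force: 51.8
```

>>> jog_arm([
  [0, 0.0007, 0.0012, 0, 0, 0, 0.02],
  [-0.005, 0.0007, 0.0012, 0, 0, 0, 0.02],
  [-0.01, 0.0007, 0.0012, 0, 0, 0, 0.02],
  [-0.015, 0.0007, 0.0012, 0, 0, 0, 0.02],
  [-0.02, 0.0007, 0.0012, 0, 0, 0, 0.02],
  [-0.02, 0.0007, 0.0012, 0, 0, 0, 0.02],
], squeeze=60)

```text
t: 15.98
eef_pos: [0.4937, -0.0393, 0.0678]
orientation: [179.8, -0.1, 1.6]
contact_force: [6.7, 1.2, -9.8]
gripper_width: 0.346
grasp_force: 60.0
```

>>> jog_arm([
  [-0.005, 0, 0, 0, 0, 0, 0.02],
  [-0.01, 0, 0, 0, 0, 0, 0.02],
  [-0.015, 0, 0, 0, 0, 0, 0.02],
  [-0.019, 0, 0, 0, 0, 0, 0.02],
  [-0.019, 0, 0, 0, 0, 0, 0.02],
  [-0.019, 0, 0, 0, 0, 0, 0.02],
])

```text
t: 16.73
eef_pos: [0.4756, -0.0399, 0.0678]
orientation: [179.8, -0.2, 1.6]
contact_force: [7.7, 2.0, -13.3]
gripper_width: 0.346
grasp_force: 60.6
```

Run:
```python
from h import *
from fit import p
from plant import get_image,boxes_of,trace,telemetry
o=telemetry.get_obs(); Rm,t=tool(o); print(t,o["orientation"],o["contact_force"],o["t"])
im=get_image("wrist"); np.save("w8.npy",im,allow_pickle=True)
x0,y0=260,60
a=cv2.resize(im["frame"][y0:y0+120,x0:x0+120,::-1],(600,600),interpolation=cv2.INTER_CUBIC); cv2.imwrite("pics/w8.png",a)
S=lambda P:np.round((proj(im,P,True)-[x0,y0])*5)
for q in ([-.11,.075,.08],[-.11,.075,.088],[-.1,.075,.12],[-.113,.075,.08],[-.12,.075,.08]): print(q,S(w(p,q)))
```

```text
[ 0.47555423 -0.03985801  0.0678404 ] [179.81466625  -0.18728121   1.61767217] [  7.6925269    2.03761276 -13.2518082 ] 16.725
[-0.11, 0.075, 0.08] [[327. 235.]]
[-0.11, 0.075, 0.088] [[330. 238.]]
[-0.1, 0.075, 0.12] [[347.  60.]]
[-0.113, 0.075, 0.08] [[327. 274.]]
[-0.12, 0.075, 0.08] [[327. 364.]]
```

View pics/w8.png

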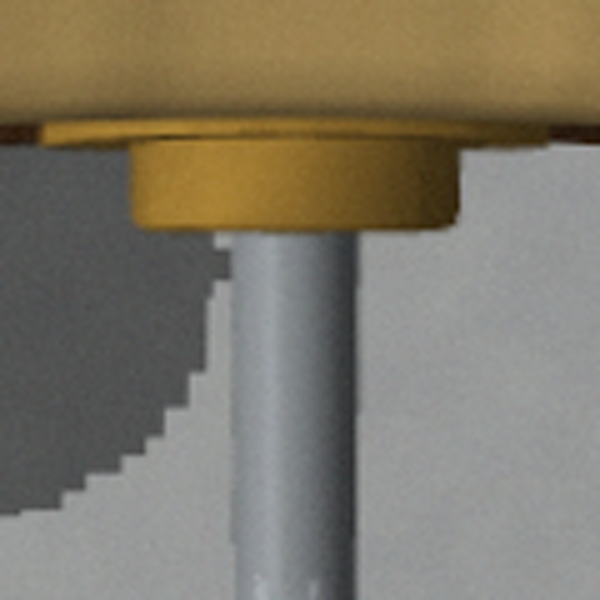

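The collar face edge is at display y≈230 with plain steel rod in front of it, so the ring mark is still just inside. The knob has been drawn about 37.4 mm. I'll pull 2 mm more and read the rod's brightness profile.

>>> jog_arm([
  [-0.001, 0, 0, 0, 0, 0, 0.02],
  [-0.002, 0, 0, 0, 0, 0, 0.02],
  [-0.002, 0, 0, 0, 0, 0, 0.02],
  [-0.002, 0, 0, 0, 0, 0, 0.02],
])

```text
t: 17.27
eef_pos: [0.4738, -0.0399, 0.0679]
orientation: [179.8, -0.2, 1.6]
contact_force: [8.6, 1.7, -13.5]
gripper_width: 0.348
grasp_force: 60.5
```

```bash
cat > prof.py <<'E'
from h import *
from fit import p
from plant import get_image,telemetry
o=telemetry.get_obs(); Rm,t=tool(o); print(t,o["contact_force"],o["t"])
im=get_image("wrist")
f=im["frame"].astype(int)
s=np.array([-.112,-.116,-.122]);uv=proj(im,w(p,[[k,.0755,.08] for k in s]),True); print(uv.round(1), "px/mm",(uv[1,1]-uv[0,1])/4)
c=int(round(uv[0,0]-6)); r0=int(uv[0,1])-10
for r in range(r0,r0+22): print(r,f[r,c-3:c+4].mean(0).round().tolist())
x0,y0=c-60,int(uv[0,1])-50
cv2.imwrite("pics/last.png",cv2.resize(im["frame"][y0:y0+120,x0:x0+120,::-1],(600,600),interpolation=cv2.INTER_CUBIC))
E
python3 prof.py
```

```text
[ 0.47379095 -0.0399      0.06785697] [  8.64651585   1.69818588 -13.48627944] 17.275
[[324.2 107.5]
 [324.2 117.9]
 [324.2 133.3]] px/mm 2.586857933004719
97 [138.0, 105.0, 43.0]
98 [137.0, 105.0, 43.0]
99 [136.0, 103.0, 43.0]
100 [116.0, 88.0, 37.0]
101 [71.0, 57.0, 36.0]
102 [45.0, 46.0, 52.0]
103 [59.0, 60.0, 66.0]
104 [129.0, 135.0, 136.0]
105 [130.0, 135.0, 137.0]
106 [130.0, 134.0, 137.0]
107 [131.0, 135.0, 138.0]
108 [129.0, 133.0, 135.0]
109 [129.0, 134.0, 137.0]
110 [129.0, 134.0, 138.0]
111 [130.0, 134.0, 137.0]
112 [130.0, 134.0, 136.0]
113 [129.0, 133.0, 136.0]
114 [130.0, 135.0, 137.0]
115 [130.0, 135.0, 137.0]
116 [129.0, 134.0, 136.0]
117 [129.0, 134.0, 137.0]
118 [130.0, 135.0, 137.0]
```

The dark band now shows for about 3 px, roughly 1.15 mm. At the mark it should show half its 3 mm, which is 1.5 mm. I'll pull about 0.35 mm more.

>>> jog_arm([
  [-0.0004, 0, 0, 0, 0, 0, 0.02],
  [-0.0004, 0, 0, 0, 0, 0, 0.02],
  [-0.0004, 0, 0, 0, 0, 0, 0.02],
  [-0.0004, 0, 0, 0, 0, 0, 0.02],
])

```text
t: 17.82
eef_pos: [0.4735, -0.0399, 0.0679]
orientation: [179.8, -0.2, 1.6]
contact_force: [9.4, 0.9, -13.6]
gripper_width: 0.345
grasp_force: 60.5
```

```bash
python3 prof.py | head -13
```

```text
[ 0.47352463 -0.03990319  0.06786562] [  9.38231149   0.89001349 -13.61868308] 17.825
[[324.2 106.8]
 [324.2 117.1]
 [324.2 132.6]] px/mm 2.5869379255060565
96 [139.0, 106.0, 43.0]
97 [137.0, 105.0, 43.0]
98 [135.0, 103.0, 42.0]
99 [117.0, 89.0, 36.0]
100 [80.0, 63.0, 35.0]
101 [48.0, 47.0, 46.0]
102 [46.0, 46.0, 53.0]
103 [60.0, 62.0, 66.0]
104 [130.0, 136.0, 138.0]
```

View pics/last.png

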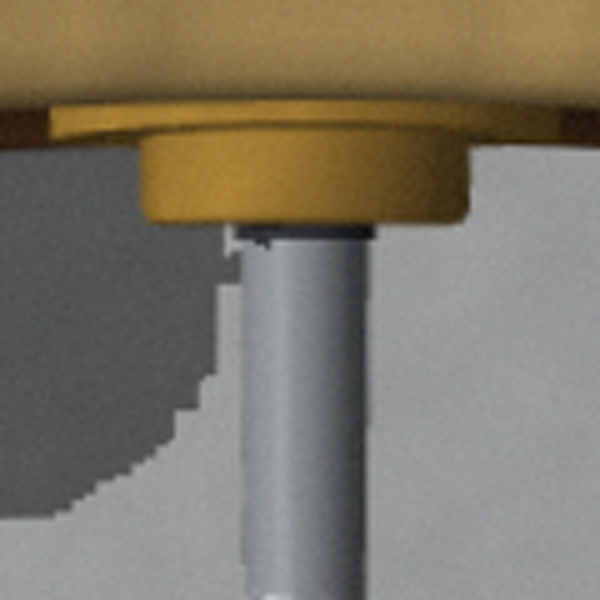

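The ring band straddles the collar face: dark at display y≈225–240, about 1.4 mm showing of the 1.5 mm wanted. The grip is steady at 60 N, so I'll hand in.

```bash
python3 -c "
from plant import workorder
print(workorder.hand_in())"
```

```text
the job is handed in; nothing more can be done
None
```

I've handed the job in: the test button dropped the toggle, the toggle is latched back up, and the gripper still holds the air knob with the ring mark at the collar face, within a few tenths of a millimetre by my reading.

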